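# Hang the specimen bin on the cleat board and close its lid

### The job

Hang the open grey bin of specimens on the cleat of the white board: tilt the bin clearly, bring its angled rear strip over the cleat like that, then let it down level so that the strip locks behind the cleat and the bin hangs by itself against the board. Then put the loose lid on the hung bin and press it down until it is seated level on the rim all round. Keep the specimens in the bin and leave the spanner and the two steel blocks where they are.

Things in the scene. Friction and masses are not known exactly. Their poses are not given: they have to be found in the camera images.
- bin_center (a point): Centre of the open-topped grey bin, half-way up. Bin: 90 mm deep (its x), 60 wide (y), 80 high (z up), walls 3 mm, about 0.36 kg with specimens; grasp it from above across its 60 mm width. +x is its rear: there a steel strip, 54 mm wide, 4 thick, leaves the wall 68 mm above the underside and slopes down and back at 45 degrees to 24 mm behind the rear wall.
- bin_strip (a point): Middle of the lower edge of the tip of the bin's angled strip, in the bin's axes: 66 mm behind (+x) and 2 mm above bin_center.
- bin_rim (a point): Centre of the bin's mouth (84 x 54 mm), level with its rim, 40 mm above bin_center. 4 mm below it, mid-way along each long inner side, a sprung ball stands 3 mm out of the wall: a lid laid on stops about 6 mm high on the balls, and a push of some 3 to 12 N snaps it past them until its plate lies on the rim; lid_center is then 7 mm above this point.
- lid_center (a point): Middle of the lid, half-way up its 42 mm. Lid: grey plate 90 (its x) x 60 (y) x 4 mm, underside 7 mm below this point; under it a plug 81 x 51 mm, 14 deep, its lowest 6 mm tapered, fits the bin's mouth with 1.5 mm play a side, either way round; on it a black bar handle 50 mm long (x), 12 wide, 24 high, its top 21 mm above this point. About 0.09 kg, lies plug down.
- rack: White upright board, 180 mm wide, 172 high, fixed to the bench, its foot behind it. Origin: at bench height in the plane of its front face, mid-width; x points into the board (a hung bin is on the -x side), y along it, z up. Low on its face a black rubber bar stands 24 mm out, 82 to 94 mm above the bench: the lower rear wall of the hung bin rests on it.
- rack_seat (a point): Home of bin_strip, mid-length in the cleat's groove: 3 mm before the board's face, 122 mm above the bench, axes as the board's. The aluminium cleat, 160 mm long, rises from the face at 45 degrees up and out; its lip is 16 mm before the face, its top 134 mm above the bench. Home, the bin's underside is 80 mm up, its rear 24 mm from the face. Any place with the whole strip on the cleat will do.
- puck_a: Black moulded specimen, a disc of 30 mm diameter and 18 mm high, standing in the bin; origin at the centre of its underside.
- puck_b: Green moulded specimen, a disc of 30 mm diameter and 21 mm high, standing in the bin; origin at the centre of its underside.
- spanner: Steel spanner lying on the bench, 173 x 33 x 6 mm; bystander. Origin at the middle of its underside, length along its y.
- round_block: Round steel reference block, 64 mm diameter, 15 mm high; bystander. Origin at the centre of its underside.
- oblong_block: Oblong steel reference block, 42 x 100 x 16 mm; bystander. Origin at the centre of its underside, length along its y.

How it is judged:
By the outcome, as a careful person would: the job done as asked, in the order asked, and still so for the second after the job is handed in, with the robot touching nothing.
It also fails if it takes over 72 s, if anything falls off the work surface, if the arm or the gripper's body presses on something with over 40 N, if the wrist force passes 120 N, or if a joint passes its speed limit or range.

### The arm

A 6-joint arm with a two-finger parallel gripper is mounted at the origin on a cart in front of the work surface, level with it; the furniture and walls round the work are solid. World frame = base frame: x ahead of the robot, y to its left, z up, the work surface at z = 0. Lengths are in m, angles in rad, forces in N, time in s.
With the tool pointing down it reaches from about 0.3 to 0.75 m from the base axis. Payload 8.5 kg.
Tool frame: the origin (TCP) lies midway between the tips of the shut fingers; the grasp point (between the pads) lies 19 mm behind it (manip.grasp_offset is the distance from the TCP to the grasp point, in m); z points along the fingers, y is the line along which they close (so a half turn about z gives the same grasp; the last joint's range is limited). The gripper opens to 88 mm and grips with 3 to 60 N. Pads are 18 mm wide; open, the fingers measure 123 mm over their backs; the gripper's body (75 mm by 187 mm) begins 45 mm behind the grasp point.
Start: joints at [1.089, 0.381, 1.297, -0, 1.464, -0.215], TCP at [0.145, 0.531, 0.239] pointing down, gripper open.
Joint ranges: [-3.11, 3.11], [-0.89, 2.33], [0.22, 2.48], [-1.42, 4.56], [0.17, 2.85], [-2.88, 2.88]. Speed limits (rad/s): [2.39, 2.39, 3.14, 3.14, 3.14, 3.14].

### API

Orientations are given as a rotation vector (axis times angle).
In Python, from bench import readout, cams, job, manip gives the robot as it stands. The module is installed in compiled form; this text tells all that it offers.
- The arm moves only by the tool jog_arm, never from a script. Its argument "deltas" is a list of rows, each a list of 7 numbers: the opening, from 0 (shut) to 1 (fully open), then the shift along the tool's x, y, z in mm, then the turn, a rotation vector about the tool's x, y, z in degrees. A call has 1 to 5 rows; each row is the pose to reach, as a shift and turn from the pose commanded when the call began, along the tool's axes at that moment; what a row does not reach only later rows make up. A row lasts 1/8 s, in which the tool goes at most 62.5 mm and 10.7 degrees, less where a joint would pass 70% of its speed; a pose out of reach is approached as far as the arm can. A call with a gripper value outside its range is refused whole. The fingers move at their own pace and stop on an object; "newtons" is the grip in N (left out, the last holds). Time passes only in rows, so rows that repeat a pose let the fingers close. It gives the time, the measured TCP pose, the force, the opening and the grip force at its end, in the units of the state.
- readout.get_obs(): the state, without advancing time (a new reading comes with each control period).
- cams.grab_frame(name): name is "side" or "top" or "wrist"; returns a dict with "pixels" (480x640x3 uint8, blue, green, red), "range_z" (480x640 float32, m along the optical axis (not along the pixel's ray), 0 where there is no reading), "K" (3x3 intrinsics, pixels), "distortion" ([k1, k2, p1, p2, k3] as OpenCV has them; the pictures are not rectified), "camera_from_world" (4x4, takes a point from world to camera coordinates); the wrist camera has in their place "tool_from_camera" (4x4, takes a point from camera to tool coordinates, whose origin is the TCP and whose axes are the flange's). Camera axes: x right, y down, z forward; pixel columns grow to the right and rows downward; lengths in m; the calibration is good to about 2 mm. A picture is of the moment at which its call begins: read the wrist's pose just before it.
- job.sign_off(): hands the job in; it is judged then, once.
The state is a dict: "t": time; "q": joint angles; "dq": joint speeds; "effort": joint torques, N m; "ee_pos": TCP position; "ee_rot": TCP orientation; "contact_force": force on the tool from outside, world axes, zero at the start; "ft_torque": the same for the moment, N m; "opening": opening from 0.0 (shut) to 1.0 (fully open); "finger_force": force on a finger pad.
Only numpy, scipy, OpenCV 4.12 (cv2) and the standard library are available. Lean on these libraries where they do the work, as an engineer would, in place of code of your own. Each camera call takes 0.05 s, during which the arm holds its last target. There are 200 camera calls.

## Working session

There is one attempt and no reset: what is moved stays moved. The work goes in short steps, Python scripts to look and compute and a tool call to move; the robot and the scene stay as the last step left them, time stands still between calls to the robot, and variables do not carry over. Pictures are saved under pics/ and viewed, at most 10 in all, crops included, and the job is handed in when it is done.

Besides the shell and the picture viewer there is one more tool, called after "Emit:" by a JSON object that holds its "op" and its "data", one argument or row to a line. jog_arm: Moves the arm, as the interface text tells. Its arguments: {"type":"object","properties":{"deltas":{"type":"array","items":{"type":"array","items":{"type":"number"}}},"newtons":{"type":"number"}},"required":["deltas"]}

```bash
mkdir -p pics; cat > h.py <<'E'
import numpy as np, cv2
from bench import readout, cams, job, manip
from scipy.spatial.transform import Rotation as R
def grab(n):
    o=readout.get_obs(); f=cams.grab_frame(n)
    if n=="wrist":
        T=np.eye(4);T[:3,:3]=R.from_rotvec(o["ee_rot"]).as_matrix();T[:3,3]=o["ee_pos"]
        f["W"]=T@f["tool_from_camera"]
    else: f["W"]=np.linalg.inv(f["camera_from_world"])
    return f
def cloud(f):
    u,v=np.meshgrid(np.arange(640.),np.arange(480.))
    p=cv2.undistortPoints(np.stack([u.ravel(),v.ravel()],1)[:,None],f["K"],f["distortion"])[:,0]
    z=f["range_z"].ravel()
    P=np.c_[p*z[:,None],z]@f["W"][:3,:3].T+f["W"][:3,3]
    P[z<=0]=np.nan
    return P.reshape(480,640,3)
E
python3 - <<'E'
from h import *
print(readout.get_obs()); print(manip.grasp_offset)
for n in("top","side"):
    f=grab(n); cv2.imwrite(f"pics/{n}0.png",f["pixels"]); np.save(f"{n}0.npy",cloud(f)); print(f["W"][:3])
E
```

```text
{'t': 0.0, 'q': array([ 1.08874136e+00,  3.81197942e-01,  1.29826016e+00, -5.80951789e-06,
        1.46356377e+00, -2.15253233e-01]), 'dq': array([-4.13576399e-05, -8.05154534e-04, -1.56741983e-03, -1.50031048e-03,
        1.20807680e-03, -4.80309786e-04]), 'effort': array([ 2.72685193e-04, -4.37930131e+01, -2.24559528e+01,  7.14000827e-02,
        3.51901352e-02, -9.47841545e-05]), 'ee_pos': array([0.1448551 , 0.53029781, 0.23813692]), 'ee_rot': array([-4.17783988e-01, -3.11320140e+00,  2.11271501e-03]), 'contact_force': array([-0.30799556,  0.4480825 , -0.02692125]), 'ft_torque': array([ 0.01335414, -0.03024523,  0.00166285]), 'finger_force': 0.0, 'opening': 0.9958795047600729}
0.0187
[[-2.85436040e-02 -9.78194584e-01  2.05719759e-01  3.07855380e-01]
 [-9.99591550e-01  2.82234856e-02 -4.49098655e-03  8.74771872e-02]
 [-1.41306992e-03 -2.05763921e-01 -9.78600640e-01  1.45711890e+00]]
[[-0.99374133 -0.05321698  0.09821471  0.45503659]
 [-0.11155867  0.42769357 -0.89701331  1.06489671]
 [ 0.00573054 -0.9023559  -0.43095359  0.60060073]]
```

View pics/top0.png

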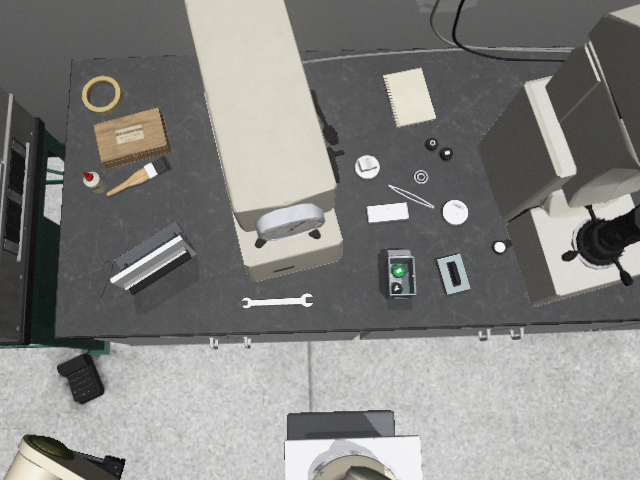

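View pics/side0.png

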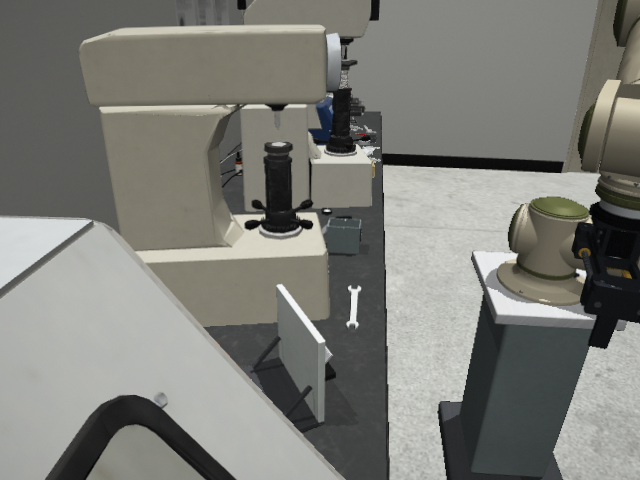

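The top view shows the bin at about (400,273), the lid at (454,273), the board at (152,258) with its cleat facing lower right, and a tall tester between them (x 235–340, y down to 278). The side view shows the board at (300,350) edge-on. I'll fit poses from the depth data.

```bash
python3 - <<'E'
from h import *
P=np.load("top0.npy"); im=cv2.imread("pics/top0.png")
a=cv2.resize(im[235:310,370:485],None,fx=5,fy=5,interpolation=cv2.INTER_CUBIC)
b=cv2.resize(im[215:305,95:210],None,fx=5,fy=5,interpolation=cv2.INTER_CUBIC)
cv2.imwrite("pics/crop0.png",np.vstack([a[:,:575],b[:,:575]])[:825]); 
c=np.vstack([a,b]); cv2.imwrite("pics/crop0.png",cv2.resize(c,None,fx=.72,fy=.72)); print(c.shape)
def rect(name,u0,u1,v0,v1,z0,z1):
    Q=P[v0:v1,u0:u1].reshape(-1,3);Q=Q[(Q[:,2]>z0)&(Q[:,2]<z1)]
    r=cv2.minAreaRect((Q[:,:2]*1000).astype(np.float32)); print(name,len(Q),np.round(r[0],1),np.round(r[1],1),round(r[2],1),"medz",np.median(Q[:,2]).round(4))
rect("bin rim",375,425,240,310,.072,.09)
rect("bin all",375,425,240,310,.03,.09)
rect("lid plate",432,478,245,300,.012,.026)
rect("lid handle",432,478,245,300,.03,.06)
rect("board top",95,210,215,305,.165,.18)
rect("cleat top",95,210,215,305,.124,.14)
rect("rubber",95,210,215,305,.085,.1)
rect("board",95,210,215,305,.1,.18)
rect("spanner",235,320,290,312,.003,.02)
print("rim flat", P[205:280:8,230:345:12,:][:,:,2].round(3))
print("front of tester", P[279,250:345:15].round(3), P[200,270:340:15].round(3))
E
```

```text
(825, 575, 3)
bin rim 236 [ 518.7 -126.3] [58.9 93.2] 89.8 medz 0.0792
bin all 688 [ 527.6 -126.3] [ 59.4 116.4] 89.5 medz 0.0616
lid plate 747 [ 528.1 -262.3] [91.  62.3] 13.3 medz 0.0194
lid handle 124 [ 528.2 -262.4] [49.8 15.1] 15.5 medz 0.0416
board top 502 [556.1 445.2] [ 15.5 180.5] 31.5 medz 0.172
cleat top 530 [544.4 437.6] [ 21.8 179.6] 32.3 medz 0.1307
rubber 565 [542.3 434.8] [ 31.7 179.2] 34.3 medz 0.0941
board 1460 [547.5 439.3] [ 37.3 181.2] 32.7 medz 0.1445
spanner 754 [477. 168.] [204.5  51.6] 88.4 medz 0.0057
rim flat [[ 0.161  0.589  0.59   0.59   0.588  0.582  0.576  0.558    nan  0.001]
 [-0.003  0.58   0.57   0.561  0.578  0.577  0.575  0.562  0.172  0.006]
 [ 0.003  0.535  0.525  0.567  0.578  0.582  0.555  0.534  0.164  0.   ]
 [-0.002  0.171  0.476  0.565  0.544  0.525  0.504  0.496  0.17   0.168]
 [-0.003  0.172  0.174  0.511  0.49   0.482  0.168  0.217  0.17   0.171]
 [ 0.003  0.171  0.173  0.176  0.174  0.176  0.17   0.169  0.17   0.162]
 [ 0.001  0.168  0.172  0.174  0.171  0.173  0.167  0.146  0.121  0.093]
 [ 0.001 -0.     0.173  0.168  0.154  0.131  0.102  0.07   0.038  0.004]
 [ 0.002 -0.003  0.14   0.112  0.081  0.049  0.02  -0.001 -0.    -0.002]
 [ 0.001 -0.001  0.059  0.034 -0.001  0.     0.002  0.001 -0.002 -0.001]]
front of tester [[ 0.532  0.233 -0.001]
 [ 0.529  0.196  0.014]
 [ 0.53   0.16  -0.001]
 [ 0.529  0.123  0.003]
 [ 0.528  0.086 -0.   ]
 [ 0.527  0.049 -0.   ]
 [ 0.526  0.013  0.   ]] [[0.56  0.143 0.592]
 [0.559 0.121 0.593]
 [0.56  0.098 0.586]
 [0.567 0.075 0.56 ]
 [0.574 0.051 0.532]]
```

View pics/crop0.png

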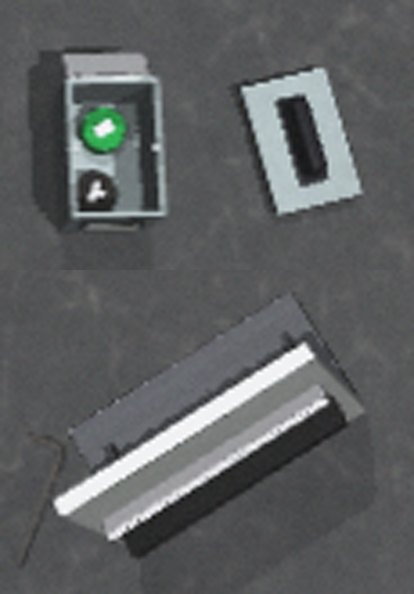

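The crop shows the bin square to the view with its strip on the +x side (crop ~(105,62)), the green puck at (103,128), the black puck at (97,190), and the lid turned about 13°. The board runs from (60,505) to (312,348), with the cleat and rubber bar on the lower right side.

```bash
cat >> h.py <<'E'
def Rz(d): return R.from_euler('z',d,degrees=True)
def down(yaw,tilt=0):
    # tool z down, tool y along +-yaw's y; tilt>0 = rear(+x) down
    return Rz(yaw)*R.from_euler('y',tilt,degrees=True)*R.from_euler('x',180,degrees=True)
def delta(pos,rot,frm=None):
    o=readout.get_obs()
    p0,R0=(o["ee_pos"],R.from_rotvec(o["ee_rot"])) if frm is None else frm
    cand=[]
    for r in(rot,rot*Rz(180)):
        cand.append((R0.inv()*r).as_rotvec(degrees=True))
    v=min(cand,key=np.linalg.norm)
    print("t",round(o["t"],2),"d mm",np.round(R0.inv().apply(np.array(pos)-p0)*1000,1),"deg",np.round(v,1),"other",np.round(max(cand,key=np.linalg.norm),1))
def state():
    o=readout.get_obs(); print({k:np.round(o[k],4).tolist() for k in("t","q","ee_pos","ee_rot","contact_force","opening","finger_force")})
E
python3 - <<'E'
from h import *
f=grab("wrist"); print(f["tool_from_camera"].round(3),f["K"].round(0)); print(R.from_rotvec(readout.get_obs()["ee_rot"]).as_matrix().round(2))
P=np.load("top0.npy")
for z0,z1 in((.05,.12),(.14,.19),(.19,.4),(.4,.7)):
  for n,u0,u1 in(("L",215,350),("R",478,560)):
    Q=P[60:330,u0:u1].reshape(-1,3);Q=Q[(Q[:,2]>z0)&(Q[:,2]<z1)&(Q[:,0]<.75)&(Q[:,0]>.3)]
    if len(Q): print(n,z0,len(Q),"x",np.percentile(Q[:,0],[1,5]).round(3),"y",np.percentile(Q[:,1],[1,99]).round(3))
print(P[262,335:346].round(3))
# bin: long sides' rim
Q=P[240:310,375:425].reshape(-1,3);Q=Q[(Q[:,2]>.072)]
for lo,hi in((-.163,-.145),(-.108,-.09)):
    S=Q[(Q[:,1]>lo)&(Q[:,1]<hi)]; k=np.polyfit(S[:,0],S[:,1],1); print(len(S),np.degrees(np.arctan(k[0])),np.median(S[:,1]))
delta([.5187,-.1263,.18],down(0)); delta([.40,.30,.26],down(32))
E
```

```text
[[ 0.    -0.966 -0.26   0.067]
 [ 1.     0.     0.     0.001]
 [-0.    -0.26   0.966 -0.147]
 [ 0.     0.     0.     1.   ]] [[394.   0. 321.]
 [  0. 394. 235.]
 [  0.   0.   1.]]
[[-0.96  0.26 -0.  ]
 [ 0.26  0.96 -0.  ]
 [ 0.   -0.   -1.  ]]
L 0.05 663 x [0.528 0.53 ] y [0.011 0.23 ]
R 0.05 1697 x [0.449 0.456] y [-0.463 -0.379]
L 0.14 2752 x [0.535 0.542] y [0.018 0.252]
R 0.14 2325 x [0.458 0.479] y [-0.472 -0.382]
L 0.19 160 x [0.567 0.569] y [0.063 0.2  ]
R 0.19 2422 x [0.64  0.651] y [-0.459 -0.382]
L 0.4 15709 x [0.523 0.533] y [0.044 0.224]
[[ 0.567  0.024  0.006]
 [ 0.568  0.021  0.004]
 [ 0.568  0.019  0.001]
 [ 0.569  0.016 -0.001]
 [ 0.568  0.014  0.001]
 [ 0.567  0.011  0.005]
 [ 0.568  0.009 -0.001]
 [ 0.568  0.006 -0.   ]
 [ 0.568  0.004  0.002]
 [ 0.569  0.001 -0.005]
 [ 0.569 -0.001 -0.004]]
79 -0.3480603404046556 -0.1532001291954678
86 -0.7382347844640659 -0.09908783055645183
t 0.15 d mm [-533.7 -534.8   58.7] deg [ -0.1  -0.  -15.3] other [-0.000e+00  1.000e-01  1.647e+02]
t 0.15 d mm [-306.8 -155.   -21.6] deg [ -0.   -0.  -47.3] other [-0.000e+00  1.000e-01  1.327e+02]
```

```bash
python3 - <<'E'
from h import *
delta([.36,.27,.25],down(32,-25))
E
```

```text
t 0.15 d mm [-276.1 -194.5  -11.6] deg [-10.4 -23.6 -46.5] other [-28.9  12.7 130.1]
```

Emit:
{"op": "jog_arm", "data": {
  "deltas": [
    [1, -55, -39, -2, -2, -4.7, -9.3],
    [1, -110, -78, -5, -4, -9.4, -18.6],
    [1, -165, -117, -7, -6, -14.1, -27.9],
    [1, -220, -156, -10, -8, -18.8, -37.2],
    [1, -276, -194, -12, -10.4, -23.6, -46.5]
  ]
}}

```text
t: 0.78
ee_pos: [0.3221, 0.3171, 0.2484]
ee_rot: [-0.641, 2.693, 0.159]
contact_force: [0.2, 0.8, 0.1]
opening: 1.002
finger_force: 0.0
```

Emit:
{"op": "jog_arm", "data": {
  "deltas": [
    [1, 0, 0, 0, 0, 0, 0],
    [1, 0, 0, 0, 0, 0, 0]
  ]
}}

```text
t: 1.02
ee_pos: [0.3214, 0.3187, 0.2483]
ee_rot: [-0.634, 2.697, 0.159]
contact_force: [-1.4, 0.4, 0.6]
opening: 1.0
finger_force: 0.0
```

```bash
python3 - <<'E'
from h import *
state()
f=grab("wrist"); cv2.imwrite("pics/w1.png",f["pixels"]); np.save("w1.npy",cloud(f))
delta([.36,.27,.25],down(32,-25))
E
```

```text
{'t': 1.025, 'q': [0.5152, 0.0532, 1.7664, 0.0075, 0.9387, -1.5209], 'ee_pos': [0.3214, 0.3187, 0.2483], 'ee_rot': [-0.6345, 2.6974, 0.1591], 'contact_force': [-1.4411, 0.4051, 0.6271], 'opening': 1.0003, 'finger_force': 0.0}
t 1.07 d mm [-12.8 -61.3   1.6] deg [-0.7 -3.  -5.3] other [ -4.6   1.1 174.6]
```

View pics/w1.png

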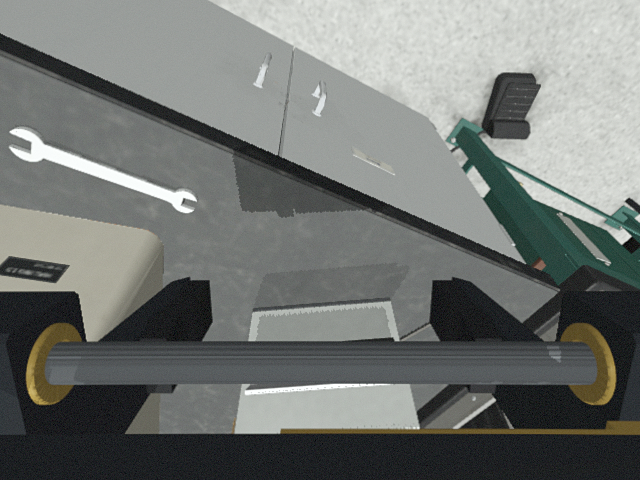

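The wrist view shows the spanner at (105,170), the tester base corner at (150,240), and the rack's rubber bar, cleat and face between the fingers at x 245–415, y 300–430. I'll fit the face from this depth and the top depth.

```bash
python3 - <<'E'
from h import *
P=np.load("w1.npy"); T=np.load("top0.npy")
for v in range(290,432,6): print(v,[tuple((P[v,u]*1000).round(0)) for u in(265,320,385)])
# yaw from line fits in wrist+top, in rack frame guesses
def band(Q,z0,z1): 
    Q=Q.reshape(-1,3);return Q[(Q[:,2]>z0)&(Q[:,2]<z1)]
for n,Q in(("w",P[295:432,235:420]),("t",T[215:305,95:210])):
  for yaw in(31,32,33,34):
    c,s=np.cos(np.radians(yaw)),np.sin(np.radians(yaw)); out=[]
    for z0,z1 in((.083,.096),(.128,.138),(.142,.164),(.167,.178)):
        B=band(Q,z0,z1); B=B[(B[:,0]>.4)&(B[:,1]>.3)&(B[:,1]<.56)]; x=B[:,0]*c+B[:,1]*s;y=-B[:,0]*s+B[:,1]*c
        if len(B)>20:
            k=np.polyfit(y,x,1)[0]; out.append((len(B),np.percentile(x,[3,10,50,90,97]).round(4).tolist(),np.percentile(y,[1,99]).round(3).tolist(),round(float(np.degrees(k)),1)))
        else: out.append(len(B))
    print(n,yaw,*out,sep="\n  ")
E
```

```text
290 [(np.float64(563.0), np.float64(370.0), np.float64(1.0)), (np.float64(534.0), np.float64(434.0), np.float64(0.0)), (np.float64(499.0), np.float64(509.0), np.float64(-0.0))]
296 [(np.float64(574.0), np.float64(375.0), np.float64(1.0)), (np.float64(543.0), np.float64(438.0), np.float64(1.0)), (np.float64(508.0), np.float64(515.0), np.float64(-0.0))]
302 [(np.float64(585.0), np.float64(379.0), np.float64(-0.0)), (np.float64(554.0), np.float64(444.0), np.float64(0.0)), (np.float64(509.0), np.float64(514.0), np.float64(10.0))]
308 [(np.float64(590.0), np.float64(381.0), np.float64(5.0)), (np.float64(552.0), np.float64(442.0), np.float64(12.0)), (np.float64(510.0), np.float64(513.0), np.float64(20.0))]
314 [(np.float64(591.0), np.float64(383.0), np.float64(14.0)), (np.float64(553.0), np.float64(443.0), np.float64(21.0)), (np.float64(511.0), np.float64(511.0), np.float64(30.0))]
320 [(np.float64(590.0), np.float64(383.0), np.float64(25.0)), (np.float64(552.0), np.float64(442.0), np.float64(33.0)), (np.float64(511.0), np.float64(509.0), np.float64(40.0))]
326 [(np.float64(589.0), np.floa
[... 4866 characters left out ...]
, 0.7023, 0.7033, 0.704], [-0.007, 0.17], -0.2)
  (462, [0.7014, 0.7024, 0.707, 0.7122, 0.7133], [-0.006, 0.171], 0.1)
t
  33
  (406, [0.6784, 0.6794, 0.6865, 0.695, 0.6972], [-0.015, 0.15], 0.4)
  (354, [0.6856, 0.6865, 0.692, 0.7037, 0.7051], [-0.014, 0.15], 0.5)
  (238, [0.7013, 0.702, 0.7035, 0.7054, 0.7059], [-0.02, 0.158], 0.8)
  (462, [0.7022, 0.7036, 0.7084, 0.7136, 0.7149], [-0.018, 0.159], 1.1)
t
  34
  (406, [0.6788, 0.6801, 0.6875, 0.6965, 0.6996], [-0.027, 0.138], 1.4)
  (354, [0.686, 0.6874, 0.6931, 0.7052, 0.7072], [-0.026, 0.138], 1.4)
  (238, [0.7013, 0.7021, 0.7045, 0.7075, 0.7083], [-0.032, 0.146], 1.8)
  (462, [0.7025, 0.704, 0.7095, 0.7152, 0.7172], [-0.031, 0.146], 2.1)
```

Both views agree: rack yaw 32°, face at x' = 0.703, mid-width at y' = 0.084. Now I'll go to the bin.

```bash
python3 - <<'E'
from h import *
for p,r in(([.42,.16,.24],down(15,-8)),([.42,.0,.24],down(0)),([.44,-.126,.2],down(-.5)),([.5187,-.1263,.15],down(-.5))): delta(p,r)
E
```

```text
t 1.07 d mm [ -13.9 -186.8    9.3] deg [ 4.5 13.7 11.1] other [ -20.2    6.6 -167.6]
t 1.07 d mm [  51.8 -329.5  -21.1] deg [ 6.6 21.2 26.2] other [ -28.8    8.9 -151. ]
t 1.07 d mm [ 101.8 -451.9   -1.4] deg [ 6.7 21.1 26.7] other [ -28.7    9.  -150.5]
t 1.07 d mm [  55.1 -489.    70.2] deg [ 6.7 21.1 26.7] other [ -28.7    9.  -150.5]
```

Emit:
{"op": "jog_arm", "data": {
  "deltas": [
    [1, -3, -47, 2, 1.1, 3.4, 2.8],
    [1, -7, -93, 5, 2.2, 6.8, 5.6],
    [1, -10, -140, 7, 3.4, 10.3, 8.3],
    [1, -14, -187, 9, 4.5, 13.7, 11.1],
    [1, 0, -230, 0, 5.2, 16, 16]
  ]
}}

```text
t: 1.7
ee_pos: [0.4264, 0.1134, 0.2421]
ee_rot: [-0.268, 3.035, 0.018]
contact_force: [-1.1, 0.8, 0.3]
opening: 0.996
finger_force: 0.0
```

```bash
python3 - <<'E'
from h import *
for p,r in(([.42,.0,.24],down(0)),([.44,-.126,.2],down(-.5)),([.5187,-.1263,.15],down(-.5))): delta(p,r)
E
```

```text
t 1.7 d mm [  26.3 -110.5   -0.8] deg [ 0.7  5.4 10.1] other [  -8.     1.  -169.7]
t 1.7 d mm [  32.4 -238.2   38.3] deg [ 0.7  5.4 10.6] other [  -8.     1.1 -169.2]
t 1.7 d mm [ -40.  -252.4   95.4] deg [ 0.7  5.4 10.6] other [  -8.     1.1 -169.2]
```

Emit:
{"op": "jog_arm", "data": {
  "deltas": [
    [1, 14, -55, 0, 0.3, 2.7, 5],
    [1, 26, -110, 0, 0.7, 5.4, 10],
    [1, 29, -170, 20, 0.7, 5.4, 10.6],
    [1, 32, -225, 38, 0.7, 5.4, 10.6],
    [1, 32, -238, 38, 0.7, 5.4, 10.6]
  ]
}}

```text
t: 2.33
ee_pos: [0.4399, -0.1269, 0.1993]
ee_rot: [-0.017, -3.141, -0.003]
contact_force: [0.3, 0.5, 0.3]
opening: 1.001
finger_force: 0.0
```

Emit:
{"op": "jog_arm", "data": {
  "deltas": [
    [1, 0, 0, 0, 0, 0, 0],
    [1, 0, 0, 0, 0, 0, 0]
  ]
}}

```text
t: 2.58
ee_pos: [0.4398, -0.124, 0.2012]
ee_rot: [0.01, 3.138, 0.001]
contact_force: [0.1, 0.1, 0.8]
opening: 0.999
finger_force: 0.0
```

```bash
python3 - <<'E'
from h import *
f=grab("wrist"); P=cloud(f); cv2.imwrite("pics/w2.png",f["pixels"])
Q=P.reshape(-1,3)
def rect(n,Q):
    r=cv2.minAreaRect((Q[:,:2]*1000).astype(np.float32)); print(n,len(Q),np.round(r[0],1),np.round(r[1],1),round(r[2],1),np.median(Q[:,2]).round(4))
reg=(Q[:,0]>.44)&(Q[:,0]<.63)
B=Q[reg&(Q[:,1]>-.2)&(Q[:,1]<-.06)&(Q[:,2]>.074)&(Q[:,2]<.088)]
if len(B)>5: rect("rim",B)
L=Q[reg&(Q[:,1]>-.33)&(Q[:,1]<-.21)&(Q[:,2]>.014)&(Q[:,2]<.024)]
if len(L)>5: rect("lid",L)
delta([.5187,-.1263,.15],down(-.5))
E
```

```text
rim 1268 [ 501.  -124.5] [60.6 56.5] 89.2 0.0803
lid 1974 [ 527.4 -261.6] [87.8 61.4] 12.3 0.0187
t 2.62 d mm [-78.8  -1.7  51.5] deg [0.  0.2 0.1] other [  -0.3    0.  -179.9]
```

View pics/w2.png

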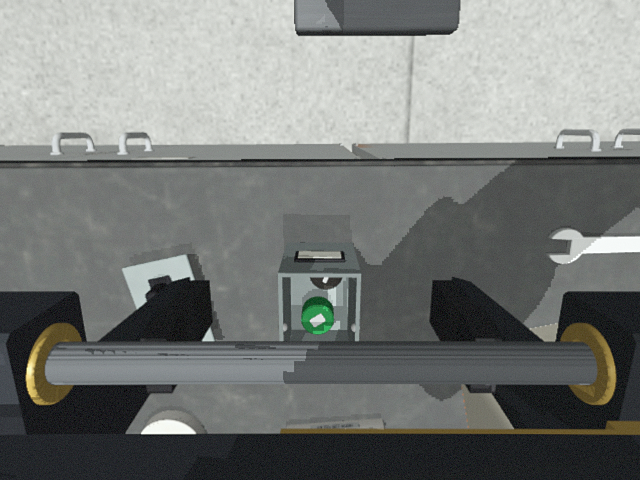

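The wrist view shows the bin at (320,300) with both pucks upright between the fingers, and the lid at left (160,285). The near wall gives the bin centre at about (0.518, -0.1255). Descending now.

Emit:
{"op": "jog_arm", "data": {
  "deltas": [
    [1, -40, -1, 25, 0, 0, 0],
    [1, -78, -1, 50, 0, 0, 0],
    [1, -78, -1, 95, 0, 0, 0],
    [1, -78, -1, 135, 0, 0, 0],
    [1, -78, -1, 165, 0, 0, 0]
  ]
}}

```text
t: 3.25
ee_pos: [0.5179, -0.1257, 0.0349]
ee_rot: [0.01, 3.139, 0.001]
contact_force: [-0.0, -0.5, 0.2]
opening: 1.002
finger_force: 0.0
```

Emit:
{"op": "jog_arm", "data": {
  "deltas": [
    [1, 0, 0, 0, 0, 0, 0],
    [0, 0, 0, 0, 0, 0, 0],
    [0, 0, 0, 0, 0, 0, 0],
    [0, 0, 0, 0, 0, 0, 0],
    [0, 0, 0, 0, 0, 0, 0]
  ],
  "newtons": 25
}}

```text
t: 3.88
ee_pos: [0.5183, -0.1271, 0.0368]
ee_rot: [0.013, 3.138, 0.001]
contact_force: [-0.9, 3.2, 6.7]
opening: 0.674
finger_force: 25.1
```

Emit:
{"op": "jog_arm", "data": {
  "deltas": [
    [0, 0, 0, 0, 0, 0, 0],
    [0, 0, 0, 0, 0, 0, 0]
  ]
}}

```text
t: 4.12
ee_pos: [0.5183, -0.1271, 0.0368]
ee_rot: [0.013, 3.138, 0.001]
contact_force: [-1.6, 3.4, 7.2]
opening: 0.678
finger_force: 25.1
```

```bash
cat >> h.py <<'E'
YAW,FX,FY=32.0,.703,.083
def hook(tx,tz,tilt,dy=0,off=.0032,pr=True):
    t=np.radians(tilt);c,s=np.cos(t),np.sin(t)
    l=np.array([-.066,-.002-off])
    x=FX+tx+l[0]*c+l[1]*s; z=tz-l[0]*s+l[1]*c
    p=Rz(YAW).apply([x,FY+dy,z])
    if pr: print("target",p.round(4)); delta(p,down(YAW,tilt))
    return p
E
python3 - <<'E'
from h import *
for p,r in(([.43,-.126,.15],down(0)),([.42,.0,.24],down(5)),([.42,.15,.24],down(15))): delta(p,r)
hook(-.03,.21,0);hook(-.009,.15,20)
E
```

```text
t 4.12 d mm [  87.9    0.4 -113.5] deg [ 0.   0.2 -0.5] other [  0.4  -0.  179.5]
t 4.12 d mm [  98.6  126.4 -203.5] deg [ 0.   0.2 -5.5] other [  0.3  -0.  174.5]
t 4.12 d mm [  99.9  276.4 -203.5] deg [ -0.    0.2 -15.5] other [  0.3   0.  164.5]
target [0.4708 0.392  0.2048]
t 4.12 d mm [  51.3  518.8 -168. ] deg [ -0.    0.2 -32.5] other [3.000e-01 1.000e-01 1.475e+02]
target [0.4905 0.4043 0.1677]
t 4.12 d mm [  31.8  531.3 -130.8] deg [  5.6  19.7 -32.2] other [ 26.   -7.4 145.5]
```

Emit:
{"op": "jog_arm", "data": {
  "deltas": [
    [0, 0, 0, -30, 0, 0, 0],
    [0, 10, 0, -70, 0, 0, 0],
    [0, 45, 0, -110, 0, 0, 0],
    [0, 85, 5, -145, 0, 0, 0],
    [0, 98, 40, -180, 0, 0, -2]
  ]
}}

```text
t: 4.75
ee_pos: [0.4178, -0.0868, 0.2165]
ee_rot: [-0.038, 3.14, 0.001]
contact_force: [0.7, 0.6, -3.0]
opening: 0.678
finger_force: 25.1
```

Emit:
{"op": "jog_arm", "data": {
  "deltas": [
    [0, 0, 45, -20, 0, 0, -3],
    [0, 0, 90, -24, 0, 0, -5],
    [0, 0, 140, -24, 0, 0, -8],
    [0, 0, 190, -24, 0, 0, -12],
    [0, 0, 235, -24, 0, 0, -16]
  ]
}}

```text
t: 5.38
ee_pos: [0.4128, 0.15, 0.2396]
ee_rot: [-0.482, 3.102, 0.0]
contact_force: [1.3, -0.7, -5.0]
opening: 0.677
finger_force: 25.1
```

```bash
python3 - <<'E'
from h import *
state()
hook(-.03,.21,0);hook(-.03,.18,20);hook(-.009,.15,20)
E
```

```text
{'t': 5.375, 'q': [0.0775, 0.184, 1.5803, 0.0002, 1.3755, -1.8016], 'ee_pos': [0.4128, 0.15, 0.2396], 'ee_rot': [-0.482, 3.1025, 0.0001], 'contact_force': [1.326, -0.7463, -5.0075], 'opening': 0.6773, 'finger_force': 25.0986}
target [0.4708 0.392  0.2048]
t 5.38 d mm [-128.6  213.1   34.9] deg [ -0.    0.1 -14.3] other [  0.2   0.  165.7]
target [0.4726 0.3932 0.1977]
t 5.38 d mm [-130.7  213.6   42.1] deg [  2.5  20.  -14.2] other [ 28.9  -3.6 163.3]
target [0.4905 0.4043 0.1677]
t 5.38 d mm [-151.   218.9   72.1] deg [  2.5  20.  -14.2] other [ 28.9  -3.6 163.3]
```

Emit:
{"op": "jog_arm", "data": {
  "deltas": [
    [0, -15, 50, 0, 0, 1, -3],
    [0, -35, 100, 5, 0.5, 5, -6],
    [0, -65, 145, 10, 1, 9, -9],
    [0, -98, 185, 20, 1.7, 14, -12],
    [0, -120, 210, 35, 2.2, 18, -14.2]
  ]
}}

```text
t: 6.0
ee_pos: [0.4651, 0.3868, 0.204]
ee_rot: [0.781, -2.726, 0.124]
contact_force: [-0.2, -1.2, -4.4]
opening: 0.685
finger_force: 25.1
```

```bash
python3 - <<'E'
from h import *
hook(-.03,.18,22);hook(-.009,.15,22)
E
```

```text
target [0.4732 0.3936 0.1999]
t 6.0 d mm [-11.2   1.4   0.7] deg [ 0.   3.9 -0. ] other [  6.2  -0.  179.9]
target [0.491  0.4047 0.1699]
t 6.0 d mm [-40.5   1.4  22.7] deg [ 0.   3.9 -0. ] other [  6.2  -0.  179.9]
```

Emit:
{"op": "jog_arm", "data": {
  "deltas": [
    [0, -11, 1, 1, 0, 2, 0],
    [0, -25, 1, 8, 0, 4, 0],
    [0, -40, 1, 22, 0, 4, 0],
    [0, -40, 1, 22, 0, 4, 0]
  ]
}}

```text
t: 6.5
ee_pos: [0.4907, 0.4018, 0.1695]
ee_rot: [0.758, -2.66, 0.148]
contact_force: [-0.7, -0.7, -4.1]
opening: 0.674
finger_force: 25.1
```

```bash
python3 - <<'E'
from h import *
hook(-.009,.15,22);hook(-.009,.128,22)
f=grab("top"); P=cloud(f); s=grab("side")
T=np.vstack([cv2.resize(f["pixels"][200:310,90:230],None,fx=4,fy=4),cv2.resize(s["pixels"][240:440,230:370],None,fx=4,fy=4)[:0]])
S=cv2.resize(s["pixels"][250:420,230:390],None,fx=2.58,fy=2.588)
cv2.imwrite("pics/hook.png",cv2.resize(np.hstack([T,S]),None,fx=.8,fy=.8))
E
```

```text
target [0.491  0.4047 0.1699]
t 6.5 d mm [-1.5  2.3 -1. ] deg [ 0.1 -0.1 -0.2] other [-2.000e-01 -1.000e-01  1.798e+02]
target [0.491  0.4047 0.1479]
t 6.5 d mm [-9.8  2.3 19.3] deg [ 0.1 -0.1 -0.2] other [-2.000e-01 -1.000e-01  1.798e+02]
```

View pics/hook.png

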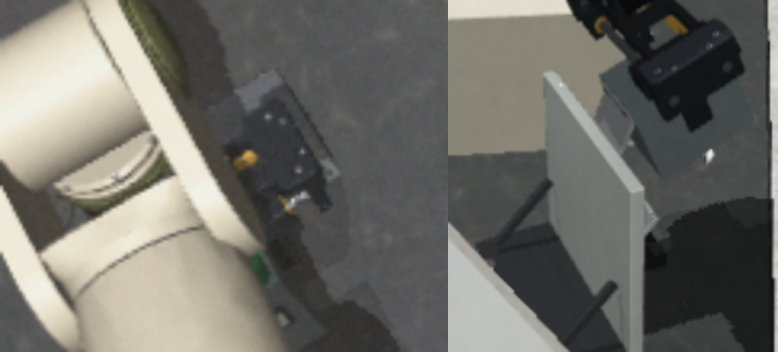

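The side view shows the bin tilted rear-down, its strip at (615,110) just in front of the board's face and above the cleat, which is the wanted pose. Lowering it behind the lip now.

Emit:
{"op": "jog_arm", "data": {
  "deltas": [
    [0, -3, 2, 6, 0, 0, 0],
    [0, -6, 2, 12, 0, 0, 0],
    [0, -9, 2, 18, 0, 0, 0],
    [0, -9, 2, 18, 0, 0, 0]
  ]
}}

```text
t: 7.1
ee_pos: [0.4911, 0.4046, 0.151]
ee_rot: [0.759, -2.662, 0.147]
contact_force: [0.2, 0.1, -3.8]
opening: 0.684
finger_force: 25.1
```

```bash
python3 - <<'E'
from h import *
state()
for a in ((-.009,.128,22),(-.009,.129,15),(-.008,.1295,8),(-.007,.129,0),(-.003,.122,0)): hook(*a)
E
```

```text
{'t': 7.1, 'q': [0.5101, 0.7798, 0.8663, -0.0178, 1.8793, -1.6183], 'ee_pos': [0.4911, 0.4046, 0.151], 'ee_rot': [0.7591, -2.6622, 0.1475], 'contact_force': [0.2369, 0.079, -3.7687], 'opening': 0.6841, 'finger_force': 25.101}
target [0.491  0.4047 0.1479]
t 7.1 d mm [-1.2  0.1  2.9] deg [ 0.1 -0.  -0.2] other [-0.000e+00 -1.000e-01  1.798e+02]
target [0.4894 0.4037 0.1411]
t 7.1 d mm [-2.   0.1 10. ] deg [ 0.1 -7.  -0.2] other [-1.100e+01 -1.000e-01  1.795e+02]
target [0.4894 0.4037 0.1335]
t 7.1 d mm [-4.8  0.1 17. ] deg [  0.1 -14.   -0.2] other [-2.190e+01 -1.000e-01  1.785e+02]
target [0.4903 0.4042 0.1238]
t 7.1 d mm [-9.4  0.1 25.6] deg [  0.  -22.   -0.2] other [-3.430e+01 -1.000e-01  1.765e+02]
target [0.4937 0.4064 0.1168]
t 7.1 d mm [-15.8   0.1  30.6] deg [  0.  -22.   -0.2] other [-3.430e+01 -1.000e-01  1.765e+02]
```

Emit:
{"op": "jog_arm", "data": {
  "deltas": [
    [0, -1, 0, 3, 0, 0, 0],
    [0, -2, 0, 10, 0, -7, 0],
    [0, -5, 0, 17, 0, -14, 0],
    [0, -9, 0, 25, 0, -22, 0],
    [0, -9, 0, 25, 0, -22, 0]
  ]
}}

```text
t: 7.72
ee_pos: [0.4888, 0.4034, 0.1254]
ee_rot: [0.861, -3.019, 0.001]
contact_force: [1.1, 0.2, -4.5]
opening: 0.677
finger_force: 25.1
```

```bash
python3 - <<'E'
from h import *
state()
hook(-.007,.129,0);hook(-.003,.122,0)
E
```

```text
{'t': 7.725, 'q': [0.5035, 0.6199, 1.2175, 0.0001, 1.3063, -1.623], 'ee_pos': [0.4888, 0.4034, 0.1254], 'ee_rot': [0.8611, -3.0191, 0.0006], 'contact_force': [1.1309, 0.221, -4.4605], 'opening': 0.6773, 'finger_force': 25.0998}
target [0.4903 0.4042 0.1238]
t 7.72 d mm [-1.7 -0.1  1.6] deg [ 0.  -0.1 -0.2] other [ -0.2  -0.  179.8]
target [0.4937 0.4064 0.1168]
t 7.72 d mm [-5.7 -0.1  8.6] deg [ 0.  -0.1 -0.2] other [ -0.2  -0.  179.8]
```

No contact so far. Sliding down and in along 45° with force checks.

Emit:
{"op": "jog_arm", "data": {
  "deltas": [
    [0, -2, 0, 3, 0, 0, 0],
    [0, -4, 0, 5, 0, 0, 0],
    [0, -5, 0, 7, 0, 0, 0],
    [0, -5, 0, 7, 0, 0, 0]
  ]
}}

```text
t: 8.22
ee_pos: [0.4941, 0.4064, 0.1175]
ee_rot: [0.86, -3.018, 0.002]
contact_force: [-5.1, -3.1, -1.8]
opening: 0.675
finger_force: 25.1
```

Emit:
{"op": "jog_arm", "data": {
  "deltas": [
    [0, 0, 0, 1, 0, 0, 0],
    [0, 0, 0, 2, 0, 0, 0],
    [0, 0, 0, 2, 0, 0, 0]
  ]
}}

```text
t: 8.6
ee_pos: [0.494, 0.4065, 0.117]
ee_rot: [0.861, -3.019, 0.001]
contact_force: [-8.1, -6.4, 7.4]
opening: 0.68
finger_force: 25.1
```

```bash
python3 - <<'E'
from h import *
state(); hook(-.003,.122,0)
E
```

```text
{'t': 8.6, 'q': [0.5038, 0.638, 1.2081, -0.0002, 1.2981, -1.6224], 'ee_pos': [0.494, 0.4065, 0.117], 'ee_rot': [0.8606, -3.0188, 0.0012], 'contact_force': [-8.0629, -6.3766, 7.42], 'opening': 0.6802, 'finger_force': 25.1372}
target [0.4937 0.4064 0.1168]
t 8.6 d mm [0.3 0.1 0.2] deg [-0.  -0.2 -0.2] other [ -0.2   0.  179.8]
```

Seated: the bin is within 0.3 mm of home and carried by the cleat and bar. Releasing and rising.

Emit:
{"op": "jog_arm", "data": {
  "deltas": [
    [1, 0, 0, -2, 0, 0, 0],
    [1, 0, 0, -2, 0, 0, 0],
    [1, 0, 0, -2, 0, 0, 0],
    [1, 0, 0, -2, 0, 0, 0]
  ]
}}

```text
t: 9.1
ee_pos: [0.4948, 0.4069, 0.1181]
ee_rot: [-0.861, 3.02, 0.001]
contact_force: [0.5, -0.5, -0.3]
opening: 0.999
finger_force: 0.0
```

Emit:
{"op": "jog_arm", "data": {
  "deltas": [
    [1, 0, 0, -30, 0, 0, 0],
    [1, 3, 0, -80, 0, 0, 0],
    [1, 50, 0, -120, 0, 0, 0],
    [1, 100, 0, -130, 0, 0, 0],
    [1, 100, 0, -130, 0, 0, 0]
  ]
}}

```text
t: 9.72
ee_pos: [0.4076, 0.3531, 0.2497]
ee_rot: [-0.861, 3.019, 0.001]
contact_force: [0.4, 0.0, 0.4]
opening: 1.0
finger_force: 0.0
```

```bash
python3 - <<'E'
from h import *
state()
f=grab("wrist"); P=cloud(f); cv2.imwrite("pics/w3.png",f["pixels"]); Q=P.reshape(-1,3)
L=Rz(-YAW).apply(Q); L[:,0]-=FX; L[:,1]-=FY
k=(abs(L[:,1])<.05)&(L[:,0]>-.14)&(L[:,0]<-.015)
for z0,z1 in((.153,.168),):
    B=L[k&(L[:,2]>z0)&(L[:,2]<z1)]; print(len(B)); r=cv2.minAreaRect((B[:,:2]*1000).astype(np.float32)); print(np.round(r[0],1),np.round(r[1],1),round(r[2],1))
    A=np.c_[B[:,:2],np.ones(len(B))]; print("plane",np.linalg.lstsq(A,B[:,2],rcond=None)[0].round(4),np.median(B[:,2]))
    print(np.percentile(B[:,0],[1,99]).round(4),np.percentile(B[:,1],[1,99]).round(4))
E
```

```text
{'t': 9.725, 'q': [0.4942, 0.3529, 1.3084, 0.0002, 1.4776, -1.6325], 'ee_pos': [0.4076, 0.3531, 0.2497], 'ee_rot': [-0.8613, 3.0185, 0.0012], 'contact_force': [0.4142, 0.0385, 0.429], 'opening': 0.9999, 'finger_force': 0.0}
1715
[-69.6   0.8] [60.  89.2] 89.6
plane [-0.0138 -0.0016  0.1576] 0.160198753134546
[-0.1138 -0.0259] [-0.0291  0.0306]
```

View pics/w3.png

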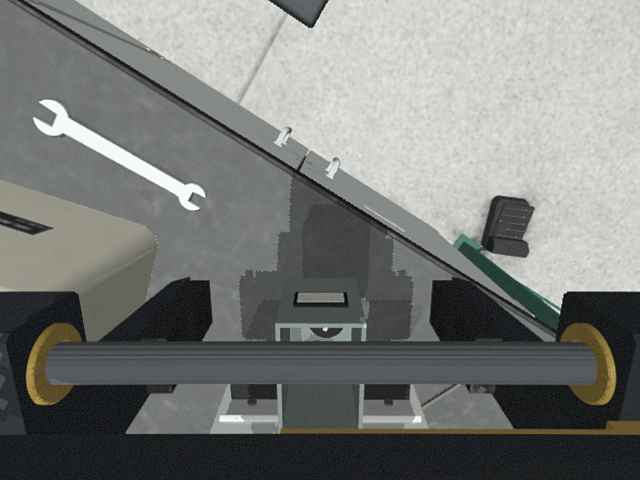

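The view shows the bin hung on the board (rim centre measured at (-69.6, 0.8) mm, 160 mm up, level), with the black puck visible at (323,330). Going for the lid.

```bash
python3 - <<'E'
from h import *
for p,r in(([.41,.15,.25],down(15)),([.42,-.05,.24],down(5)),([.43,-.25,.2],down(13))): delta(p,r)
E
```

```text
t 9.78 d mm [ 106.7 -173.6   -1.2] deg [ 0.   0.2 16.8] other [  -0.2    0.  -163.2]
t 9.78 d mm [ 203.7 -348.8    8.5] deg [ 0.   0.2 26.8] other [  -0.2    0.  -153.2]
t 9.78 d mm [ 300.8 -524.    48.3] deg [ 0.   0.2 18.8] other [  -0.2    0.  -161.2]
```

Emit:
{"op": "jog_arm", "data": {
  "deltas": [
    [1, 26, -43, 0, 0, 0, 4],
    [1, 53, -86, 0, 0, 0, 8],
    [1, 80, -130, 0, 0, 0, 12],
    [1, 107, -174, 0, 0, 0, 17],
    [1, 133, -222, 2, 0, 0, 20]
  ]
}}

```text
t: 10.4
ee_pos: [0.4147, 0.0936, 0.2457]
ee_rot: [-0.321, 3.124, 0.001]
contact_force: [0.5, -0.1, 0.1]
opening: 1.004
finger_force: 0.0
```

Emit:
{"op": "jog_arm", "data": {
  "deltas": [
    [1, 5, -50, 0, 0, 0, 2],
    [1, 10, -100, 5, 0, 0, 4],
    [1, 10, -150, 12, 0, 0, 0],
    [1, 10, -205, 24, 0, 0, -4],
    [1, 10, -260, 40, 0, 0, -7]
  ]
}}

```text
t: 11.02
ee_pos: [0.4584, -0.1639, 0.2051]
ee_rot: [-0.516, 3.097, 0.0]
contact_force: [-0.1, 0.6, -0.0]
opening: 1.0
finger_force: 0.0
```

```bash
python3 - <<'E'
from h import *
state()
for p,r in(([.45,-.255,.2],down(13)),([.5277,-.262,.12],down(13))): delta(p,r)
E
```

```text
{'t': 11.025, 'q': [-0.5878, 0.2998, 1.5257, 0.0011, 1.3151, -2.489], 'ee_pos': [0.4584, -0.1639, 0.2051], 'ee_rot': [-0.516, 3.0975, 0.0002], 'contact_force': [-0.1398, 0.6165, -0.0021], 'opening': 1.0002, 'finger_force': 0.0}
t 11.03 d mm [ 37.5 -83.4   5.1] deg [-0.   0.1  5.9] other [-1.000e-01 -0.000e+00 -1.741e+02]
t 11.03 d mm [ -33.6 -115.2   85.2] deg [-0.   0.1  5.9] other [-1.000e-01 -0.000e+00 -1.741e+02]
```

Emit:
{"op": "jog_arm", "data": {
  "deltas": [
    [1, 25, -40, 3, 0, 0, 3],
    [1, 50, -83, 5, 0, 0, 6],
    [1, 50, -83, 5, 0, 0, 6],
    [1, 50, -83, 5, 0, 0, 6]
  ]
}}

```text
t: 11.52
ee_pos: [0.4371, -0.2559, 0.2002]
ee_rot: [-0.351, 3.121, 0.002]
contact_force: [-0.0, -0.2, 1.1]
opening: 0.995
finger_force: 0.0
```

```bash
python3 - <<'E'
from h import *
state()
f=grab("wrist"); P=cloud(f); Q=P.reshape(-1,3)
k=(Q[:,0]>.44)&(Q[:,0]<.63)&(Q[:,1]>-.34)&(Q[:,1]<-.2)
for z0,z1 in((.013,.024),(.036,.05)):
    B=Q[k&(Q[:,2]>z0)&(Q[:,2]<z1)]
    B=Rz(-13).apply(B-[.528,-.262,0])*1000
    r=cv2.minAreaRect(B[:,:2].astype(np.float32)); print(len(B),np.round(r[0],1),np.round(r[1],1),round(r[2],1),np.median(B[:,2]),np.percentile(B[:,0],[1,99]).round(1),np.percentile(B[:,1],[1,99]).round(1))
delta([.5277,-.262,.12],down(13)); delta([.5277,-.262,.021],down(13))
E
```

```text
{'t': 11.525, 'q': [-0.7644, 0.3384, 1.4819, 0.0013, 1.322, -2.5596], 'ee_pos': [0.4371, -0.2559, 0.2002], 'ee_rot': [-0.3512, 3.1214, 0.0021], 'contact_force': [-0.0164, -0.1994, 1.0784], 'opening': 0.9951, 'finger_force': 0.0}
4607 [-4.5  0.7] [59.9 80.7] 89.4 18.768267376901793 [-44.1  34.7] [-28.5  30.4]
735 [-1.3  0.5] [12.1 47.2] 88.9 42.30668761230405 [-24.2  21.5] [-5.1  6.7]
t 11.57 d mm [-86.7 -26.7  80.5] deg [ 0.1  0.  -0.1] other [ 1.000e-01 -1.000e-01  1.799e+02]
t 11.57 d mm [-86.6 -26.8 179.5] deg [ 0.1  0.  -0.1] other [ 1.000e-01 -1.000e-01  1.799e+02]
```

Emit:
{"op": "jog_arm", "data": {
  "deltas": [
    [1, -40, -12, 35, 0, 0, 0],
    [1, -87, -26, 75, 0, 0, 0],
    [1, -87, -26, 125, 0, 0, 0],
    [1, -87, -26, 165, 0, 0, 0],
    [1, -87, -26, 179, 0, 0, 0]
  ]
}}

```text
t: 12.2
ee_pos: [0.5273, -0.2602, 0.0199]
ee_rot: [0.354, -3.12, -0.005]
contact_force: [-0.2, -0.6, 0.6]
opening: 1.005
finger_force: 0.0
```

Emit:
{"op": "jog_arm", "data": {
  "deltas": [
    [1, 0, 0, 0, 0, 0, 0],
    [0, 0, 0, 0, 0, 0, 0],
    [0, 0, 0, 0, 0, 0, 0],
    [0, 0, 0, 0, 0, 0, 0],
    [0, 0, 0, 0, 0, 0, 0]
  ],
  "newtons": 25
}}

```text
t: 12.82
ee_pos: [0.5275, -0.262, 0.0222]
ee_rot: [-0.351, 3.121, 0.0]
contact_force: [-1.1, -1.6, 0.8]
opening: 0.572
finger_force: 0.0
```

Emit:
{"op": "jog_arm", "data": {
  "deltas": [
    [0, 0, 0, 0, 0, 0, 0],
    [0, 0, 0, 0, 0, 0, 0],
    [0, 0, 0, 0, 0, 0, 0],
    [0, 0, 0, 0, 0, 0, 0]
  ]
}}

```text
t: 13.32
ee_pos: [0.5275, -0.2619, 0.0218]
ee_rot: [-0.351, 3.121, 0.001]
contact_force: [0.6, -0.1, -0.1]
opening: 0.136
finger_force: 25.0
```

```bash
cat >> h.py <<'E'
def lid(z,pr=True,bx=-.0694,by=.0002):
    p=Rz(YAW).apply([FX+bx-.0004,FY+by,z]); print("target",p.round(4)); delta(p,down(YAW))
E
python3 - <<'E'
from h import *
for p,r in(([.43,-.2,.24],down(8)),([.42,.0,.27],down(8)),([.41,.15,.27],down(20))): delta(p,r)
E
```

```text
t 13.32 d mm [  81.1   82.1 -218.3] deg [0.  0.1 4.8] other [-1.000e-01  0.000e+00 -1.752e+02]
t 13.32 d mm [  46.4  279.3 -248.1] deg [0.  0.1 4.8] other [-1.000e-01  0.000e+00 -1.752e+02]
t 13.32 d mm [  22.8  427.8 -248.1] deg [ 0.   0.1 -7.2] other [ 1.000e-01 -0.000e+00  1.728e+02]
```

Emit:
{"op": "jog_arm", "data": {
  "deltas": [
    [0, 0, 0, -30, 0, 0, 0],
    [0, 10, 0, -80, 0, 0, 0],
    [0, 40, 10, -125, 0, 0, 1],
    [0, 70, 40, -165, 0, 0, 3],
    [0, 80, 80, -205, 0, 0, 5]
  ]
}}

```text
t: 13.95
ee_pos: [0.43, -0.2014, 0.2279]
ee_rot: [-0.209, 3.134, 0.001]
contact_force: [1.4, -0.7, -0.7]
opening: 0.134
finger_force: 25.0
```

Emit:
{"op": "jog_arm", "data": {
  "deltas": [
    [0, -8, 50, -15, 0, 0, 0],
    [0, -16, 100, -30, 0, 0, 0],
    [0, -25, 150, -43, 0, 0, 0],
    [0, -34, 200, -43, 0, 0, 0],
    [0, -42, 250, -43, 0, 0, -4]
  ]
}}

```text
t: 14.58
ee_pos: [0.4387, 0.0532, 0.2701]
ee_rot: [-0.326, 3.123, 0.001]
contact_force: [0.0, 0.2, -0.6]
opening: 0.132
finger_force: 25.0
```

```bash
python3 - <<'E'
from h import *
state(); delta([.41,.2,.25],down(20)); lid(.22)
E
```

```text
{'t': 14.575, 'q': [-0.1488, 0.1643, 1.5133, 0.0007, 1.4628, -1.9275], 'ee_pos': [0.4387, 0.0532, 0.2701], 'ee_rot': [-0.3257, 3.1233, 0.0007], 'contact_force': [0.0287, 0.1737, -0.6151], 'opening': 0.1319, 'finger_force': 24.9992}
t 14.57 d mm [ -2.1 149.5  20.1] deg [ 0.   0.1 -8.1] other [ 1.000e-01 -0.000e+00  1.719e+02]
target [0.4929 0.4061 0.22  ]
t 14.57 d mm [-125.7  334.1   50.4] deg [  0.    0.1 -20.1] other [ 1.000e-01 -0.000e+00  1.599e+02]
```

Emit:
{"op": "jog_arm", "data": {
  "deltas": [
    [0, 0, 50, 0, 0, 0, -3],
    [0, -2, 100, 0, 0, 0, -6],
    [0, -8, 150, 5, 0, 0, -9],
    [0, -30, 200, 10, 0, 0, -12],
    [0, -60, 245, 20, 0, 0, -15]
  ]
}}

```text
t: 15.2
ee_pos: [0.4473, 0.3057, 0.2504]
ee_rot: [-0.732, 3.053, 0.001]
contact_force: [1.0, -0.7, -0.0]
opening: 0.135
finger_force: 25.0
```

```bash
python3 - <<'E'
from h import *
lid(.22); lid(.195)
E
```

```text
target [0.4929 0.4061 0.22  ]
t 15.2 d mm [-86.1  68.8  30.6] deg [-0.   0.1 -5. ] other [  0.2   0.  175. ]
target [0.4929 0.4061 0.195 ]
t 15.2 d mm [-86.   68.8  55.6] deg [-0.   0.1 -5. ] other [  0.2   0.  175. ]
```

Emit:
{"op": "jog_arm", "data": {
  "deltas": [
    [0, -40, 32, 10, 0, 0, -2.5],
    [0, -80, 64, 25, 0, 0, -5],
    [0, -86, 69, 45, 0, 0, -5],
    [0, -86, 69, 55, 0, 0, -5],
    [0, -86, 69, 55, 0, 0, -5]
  ]
}}

```text
t: 15.82
ee_pos: [0.4928, 0.403, 0.1949]
ee_rot: [0.86, -3.021, 0.0]
contact_force: [-0.0, -0.1, -0.2]
opening: 0.131
finger_force: 25.0
```

```bash
python3 - <<'E'
from h import *
lid(.195)
f=grab("wrist"); P=cloud(f); Q=Rz(-YAW).apply(P.reshape(-1,3))-[FX,FY,0]
for n,z0,z1 in(("rim",.154,.165),("lidplate",.186,.196)):
    B=Q[(abs(Q[:,1])<.05)&(Q[:,0]>-.14)&(Q[:,0]<-.06)&(Q[:,2]>z0)&(Q[:,2]<z1)]*1000
    if len(B)>10: print(n,len(B),np.percentile(B[:,0],[1,99]).round(1),np.percentile(B[:,1],[1,99]).round(1),np.median(B[:,2]).round(1))
im=f["pixels"]; cv2.imwrite("pics/w4.png",im)
E
```

```text
target [0.4929 0.4061 0.195 ]
t 15.82 d mm [-1.8  2.6 -0.1] deg [-0.  -0.  -0.2] other [ -0.    0.  179.8]
rim 923 [-113.4 -110.8] [-28.4  30.4] 160.7
lidplate 12830 [-114.9  -74.9] [-30.7  27.8] 191.9
```

View pics/w4.png

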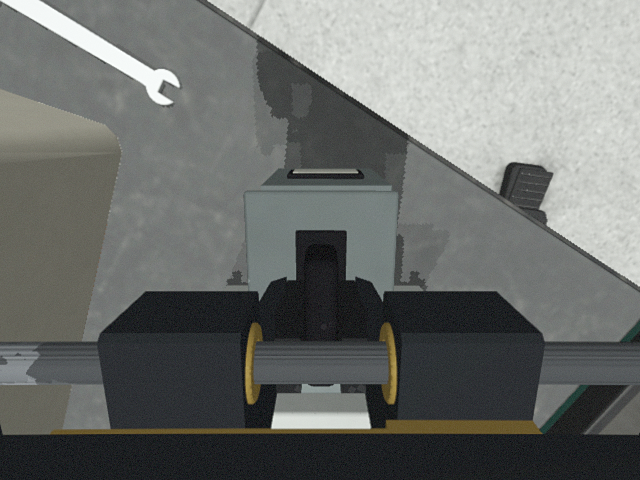

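The view shows the lid held level over the bin (plate front edge at row 192, bin rim just beneath). It needs +1.5 mm in x and +2.5 mm in y; correcting, then lowering.

Emit:
{"op": "jog_arm", "data": {
  "deltas": [
    [0, -1.6, 2.5, 0, 0, 0, 0],
    [0, -1.6, 2.5, 0, 0, 0, 0],
    [0, -1.6, 2.5, 0, 0, 0, 0]
  ]
}}

```text
t: 16.25
ee_pos: [0.4933, 0.407, 0.1956]
ee_rot: [-0.861, 3.02, 0.001]
contact_force: [0.2, -0.5, -1.3]
opening: 0.136
finger_force: 25.0
```

```bash
python3 - <<'E'
from h import *
lid(.174)
f=grab("wrist"); P=cloud(f); Q=Rz(-YAW).apply(P.reshape(-1,3))-[FX,FY,0]
for n,z0,z1 in(("rim",.154,.165),("lidplate",.186,.196)):
    B=Q[(abs(Q[:,1])<.05)&(Q[:,0]>-.14)&(Q[:,0]<-.06)&(Q[:,2]>z0)&(Q[:,2]<z1)]*1000
    if len(B)>10: print(n,len(B),np.percentile(B[:,0],[1,99]).round(1),np.percentile(B[:,1],[1,99]).round(1),np.median(B[:,2]).round(1))
E
```

```text
target [0.4929 0.4061 0.174 ]
t 16.25 d mm [ 0.8 -0.6 21.6] deg [-0.   0.1 -0.2] other [1.000e-01 0.000e+00 1.798e+02]
rim 1149 [-113.3 -108.2] [-28.7  30.5] 160.8
lidplate 12780 [-112.3  -72.4] [-27.5  30.9] 192.4
```

Emit:
{"op": "jog_arm", "data": {
  "deltas": [
    [0, 0.8, -0.7, 3, 0, 0, 0],
    [0, 0.8, -0.7, 8, 0, 0, 0],
    [0, 0.8, -0.7, 13, 0, 0, 0],
    [0, 0.8, -0.7, 17, 0, 0, 0],
    [0, 0.8, -0.7, 20, 0, 0, 0]
  ]
}}

```text
t: 16.92
ee_pos: [0.493, 0.406, 0.1749]
ee_rot: [-0.861, 3.02, 0.0]
contact_force: [0.3, -2.1, 4.1]
opening: 0.133
finger_force: 25.0
```

Emit:
{"op": "jog_arm", "data": {
  "deltas": [
    [0, 0, 0, 2, 0, 0, 0],
    [0, 0, 0, 4, 0, 0, 0],
    [0, 0, 0, 6, 0, 0, 0],
    [0, 0, 0, 7, 0, 0, 0],
    [0, 0, 0, 7, 0, 0, 0]
  ]
}}

```text
t: 17.55
ee_pos: [0.4931, 0.4061, 0.1679]
ee_rot: [-0.861, 3.02, 0.001]
contact_force: [2.0, 1.5, 0.9]
opening: 0.136
finger_force: 25.0
```

```bash
python3 - <<'E'
from h import *
state(); lid(.167)
E
```

```text
{'t': 17.55, 'q': [0.5039, 0.5888, 1.1456, 0.0001, 1.406, -1.6223], 'ee_pos': [0.4931, 0.4061, 0.1679], 'ee_rot': [-0.861, 3.0202, 0.0006], 'contact_force': [2.0378, 1.4741, 0.9321], 'opening': 0.1362, 'finger_force': 25.0002}
target [0.4929 0.4061 0.167 ]
t 17.55 d mm [0.2 0.1 0.9] deg [ 0.   0.1 -0.2] other [ 1.000e-01 -0.000e+00  1.798e+02]
```

It snapped past the balls (force fell back to 1 N at seated height). A firm extra push onto the rim.

Emit:
{"op": "jog_arm", "data": {
  "deltas": [
    [0, 0, 0, 1, 0, 0, 0],
    [0, 0, 0, 2, 0, 0, 0],
    [0, 0, 0, 2, 0, 0, 0]
  ]
}}

```text
t: 17.92
ee_pos: [0.4932, 0.4062, 0.1678]
ee_rot: [-0.861, 3.018, 0.001]
contact_force: [-0.6, -1.9, 11.2]
opening: 0.138
finger_force: 25.0
```

Emit:
{"op": "jog_arm", "data": {
  "deltas": [
    [0, 0, 0, -2, 0, 0, 0],
    [0.5, 0, 0, -2, 0, 0, 0],
    [0.5, 0, 0, -2, 0, 0, 0],
    [0.5, 0, 0, -2, 0, 0, 0]
  ]
}}

```text
t: 18.42
ee_pos: [0.4928, 0.406, 0.1679]
ee_rot: [-0.861, 3.021, 0.0]
contact_force: [-0.5, 0.6, -0.3]
opening: 0.45
finger_force: 0.0
```

Emit:
{"op": "jog_arm", "data": {
  "deltas": [
    [0.5, 0, 0, -30, 0, 0, 0],
    [0.5, 0, 0, -80, 0, 0, 0],
    [0.5, 50, 0, -110, 0, 0, 0],
    [0.5, 100, 0, -110, 0, 0, 0],
    [0.5, 100, 0, -110, 0, 0, 0]
  ]
}}

```text
t: 19.05
ee_pos: [0.4053, 0.3521, 0.2788]
ee_rot: [-0.862, 3.021, 0.0]
contact_force: [0.2, 1.0, -0.4]
opening: 0.496
finger_force: 0.0
```

```bash
python3 - <<'E'
from h import *
state()
f=grab("wrist"); P=cloud(f); Q=Rz(-YAW).apply(P.reshape(-1,3))-[FX,FY,0]
B=Q[(abs(Q[:,1])<.04)&(Q[:,0]>-.14)&(Q[:,0]<-.02)&(Q[:,2]>.155)&(Q[:,2]<.175)]
print(len(B),np.percentile(B[:,0],[1,99]).round(4),np.percentile(B[:,1],[1,99]).round(4),"plane",np.linalg.lstsq(np.c_[B[:,:2],np.ones(len(B))],B[:,2],rcond=None)[0].round(4),np.median(B[:,2]))
s=grab("side")["pixels"]; 
cv2.imwrite("pics/fin.png",np.hstack([cv2.resize(f["pixels"],(400,300)),cv2.resize(s[250:430,230:410],(300,300))]))
E
```

```text
{'t': 19.05, 'q': [0.4946, 0.3314, 1.2568, 0.0002, 1.5529, -1.6321], 'ee_pos': [0.4053, 0.3521, 0.2788], 'ee_rot': [-0.862, 3.0206, 0.0004], 'contact_force': [0.2303, 0.9657, -0.375], 'opening': 0.4962, 'finger_force': 0.0}
4951 [-0.1136 -0.0241] [-0.0285  0.0301] plane [ 0.0167 -0.0004  0.1661] 0.1650464380101615
```

View pics/fin.png

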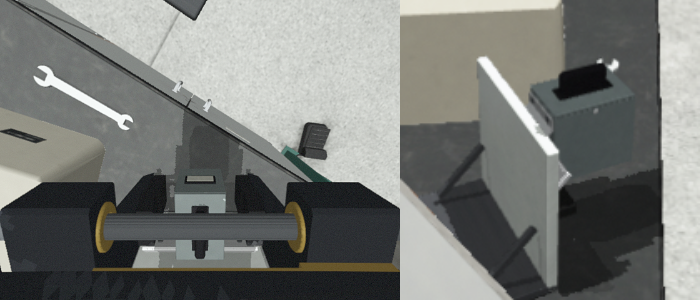

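The side view shows the bin hanging level on the cleat, lid flush on top at (582,95). The plate top is at about 165 mm against 164 mm expected and level within 1°. The gripper is clear of everything.

```bash
python3 -c "
from h import *
print(job.sign_off())"
```

```text
the job is handed in; nothing more can be done
None
```

The bin hangs level on the cleat with its lid pressed down flush on the rim; I released it, moved the arm clear, and handed the job in at about 19 s. I never moved the spanner or the steel blocks, and no puck was seen to leave the bin.

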